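Repack the vials in reverse order

TASK

Move the four vials that stand on coloured tags in the narrow white tray into the narrow yellow box with four cells, one to a cell and in reverse order counted from the black ends: the vial that stood nearest the tray's black end goes into the cell farthest from the box's black end, and so on, so that the one that stood farthest from the tray's black end comes to stand next to the box's black end. They are glass: keep them upright, set each one down on the cell's floor rather than dropping it, and leave them all standing there.

Things in the scene. Friction and masses are not known exactly. Their poses are not given: they have to be found in the camera images.
- vial_purple: glass vial with paper label and purple cap, standing upright at the start on the purple tag in the tray; 45 g, 62 mm tall; straight round body 28 mm in diameter up to 44 mm, then a shoulder and an 18 mm neck, cap 22 mm in diameter from 52 to 62 mm. Origin: centre of its underside; z up its axis
- vial_orange: glass vial with paper label and orange cap, standing upright at the start on the orange tag in the tray; 45 g, 62 mm tall; straight round body 28 mm in diameter up to 44 mm, then a shoulder and an 18 mm neck, cap 22 mm in diameter from 52 to 62 mm. Origin: centre of its underside; z up its axis
- vial_green: glass vial with paper label and green cap, standing upright at the start on the green tag in the tray; 45 g, 62 mm tall; straight round body 28 mm in diameter up to 44 mm, then a shoulder and an 18 mm neck, cap 22 mm in diameter from 52 to 62 mm. Origin: centre of its underside; z up its axis
- vial_cyan: glass vial with paper label and cyan (light blue) cap, standing upright at the start on the cyan tag in the tray; 45 g, 62 mm tall; straight round body 28 mm in diameter up to 44 mm, then a shoulder and an 18 mm neck, cap 22 mm in diameter from 52 to 62 mm. Origin: centre of its underside; z up its axis
- tag_purple: purple square lot tag, 42 x 42 x 2 mm, fixed flat on the tray's floor at one of its four places; it stays there and shows where the purple vial started. Origin: centre of its underside (4 mm above the tray's underside)
- tag_orange: orange square lot tag, 42 x 42 x 2 mm, fixed flat on the tray's floor at one of its four places; it stays there and shows where the orange vial started. Origin: centre of its underside (4 mm above the tray's underside)
- tag_green: green square lot tag, 42 x 42 x 2 mm, fixed flat on the tray's floor at one of its four places; it stays there and shows where the green vial started. Origin: centre of its underside (4 mm above the tray's underside)
- tag_cyan: cyan (light blue) square lot tag, 42 x 42 x 2 mm, fixed flat on the tray's floor at one of its four places; it stays there and shows where the cyan vial started. Origin: centre of its underside (4 mm above the tray's underside)
- tray: narrow white carton tray, fixed, 204 x 60 mm outside, walls 4 mm thick and 16 mm high, floor 4 mm thick, with a black block (14 mm long, 20 mm high) on one end. Origin: centre of the white part's underside; x runs along the row towards the black end, z up. The four tags lie at x = -72, -24, 24 and 72 mm, y = 0, in any order
- box: yellow box, fixed, empty, 196 x 52 mm outside: one row of four open cells, each 44 x 44 mm inside, white dividers; walls, dividers and floor 4 mm thick, walls 24 mm high, dividers 23 mm; a black block (14 mm long, 24 mm high) on one end. Origin: centre of the yellow part's underside; x along the row to the black end, z up. Cell centres at x = -72, -24, 24, 72 mm, y = 0
Mind the look-alikes: they are no part of the job. Several things have the shape of the tag_purple; the one meant has the colours described above.

How it is judged (in metres and radians):
At the end, for the whole second after the job is handed in: Each vial is upright (0.12 rad), released and still on the floor of its cell: within 13 mm of the cell's centre each way, underside less than 9 mm above the box's; from the box's black end their order is the reverse of the tags' order from the tray's black end (((x of tag_purple in the frame of tray between -0.092 and -0.052 m and x of vial_purple in the frame of box between 0.059 and 0.085 m) or (x of tag_purple in the frame of tray between -0.044 and -0.004 m and x of vial_purple in the frame of box between 0.011 and 0.037 m) or (x of tag_purple in the frame of tray between 0.004 and 0.044 m and x of vial_purple in the frame of box between -0.037 and -0.011 m) or (x of tag_purple in the frame of tray between 0.052 and 0.092 m and x of vial_purple in the frame of box between -0.085 and -0.059 m)) and y of vial_purple in the frame of box between -0.013 and 0.013 m and z of vial_purple in the frame of box between -0.002 and 0.009 m and angle between each of vial_purple, vial_orange, vial_green, vial_cyan's own z axis and vertical below 0.12 rad and linear speed of each of vial_purple, vial_orange, vial_green, vial_cyan below 0.02 m/s and contact force between each of vial_purple, vial_orange, vial_green, vial_cyan and the fingers below 0.1 N and ((x of tag_orange in the frame of tray between -0.092 and -0.052 m and x of vial_orange in the frame of box between 0.059 and 0.085 m) or (x of tag_orange in the frame of tray between -0.044 and -0.004 m and x of vial_orange in the frame of box between 0.011 and 0.037 m) or (x of tag_orange in the frame of tray between 0.004 and 0.044 m and x of vial_orange in the frame of box between -0.037 and -0.011 m) or (x of tag_orange in the frame of tray between 0.052 and 0.092 m and x of vial_orange in the frame of box between -0.085 and -0.059 m)) and y of vial_orange in the frame of box between -0.013 and 0.013 m and z of vial_orange in the frame of box between -0.002 and 0.009 m and ((x of tag_green in the frame of tray between -0.092 and -0.052 m and x of vial_green in the frame of box between 0.059 and 0.085 m) or (x of tag_green in the frame of tray between -0.044 and -0.004 m and x of vial_green in the frame of box between 0.011 and 0.037 m) or (x of tag_green in the frame of tray between 0.004 and 0.044 m and x of vial_green in the frame of box between -0.037 and -0.011 m) or (x of tag_green in the frame of tray between 0.052 and 0.092 m and x of vial_green in the frame of box between -0.085 and -0.059 m)) and y of vial_green in the frame of box between -0.013 and 0.013 m and z of vial_green in the frame of box between -0.002 and 0.009 m and ((x of tag_cyan in the frame of tray between -0.092 and -0.052 m and x of vial_cyan in the frame of box between 0.059 and 0.085 m) or (x of tag_cyan in the frame of tray between -0.044 and -0.004 m and x of vial_cyan in the frame of box between 0.011 and 0.037 m) or (x of tag_cyan in the frame of tray between 0.004 and 0.044 m and x of vial_cyan in the frame of box between -0.037 and -0.011 m) or (x of tag_cyan in the frame of tray between 0.052 and 0.092 m and x of vial_cyan in the frame of box between -0.085 and -0.059 m)) and y of vial_cyan in the frame of box between -0.013 and 0.013 m and z of vial_cyan in the frame of box between -0.002 and 0.009 m); the robot touches nothing.
It fails at once if a vial is tipped over (more than 0.7 rad from upright) (angle between any of vial_purple, vial_orange, vial_green, vial_cyan's own z axis and vertical above 0.7 rad).
It fails at once if a vial is dropped (falls out of the fingers faster than 0.9 m/s, about 4 cm of fall) ((linear speed of vial_purple above 0.9 m/s and contact force between vial_purple and the fingers below 0.1 N) or (linear speed of vial_orange above 0.9 m/s and contact force between vial_orange and the fingers below 0.1 N) or (linear speed of vial_green above 0.9 m/s and contact force between vial_green and the fingers below 0.1 N) or (linear speed of vial_cyan above 0.9 m/s and contact force between vial_cyan and the fingers below 0.1 N)).
It also fails if it takes over 112 s, if anything falls off the work surface, if the arm or the gripper's body presses on something with over 40 N, if the wrist force passes 120 N, or if a joint passes its speed limit or range.

ROBOT

A 6-joint arm with a two-finger parallel gripper is mounted at the origin on the work surface. World frame = base frame: x ahead of the robot, y to its left, z up, the work surface at z = 0. Lengths are in m, angles in degrees, forces in N, time in s.
With the tool pointing down it reaches from about 0.4 to 0.825 m from the base axis. Payload 7 kg.
Tool frame: the origin (TCP) lies midway between the tips of the shut fingers; the grasp point (between the pads) lies 19 mm behind it (hold_point_z is the distance from the TCP to the grasp point, in m); z points along the fingers, y is the line along which they close (so a half turn about z gives the same grasp; the last joint's range is limited). The gripper opens to 88 mm and grips with 3 to 60 N. Pads are 19 mm wide; open, the fingers measure 130 mm over their backs; the gripper's body (78 mm by 193 mm) begins 47 mm behind the grasp point.
Start: joints at [-53.451, 20.546, 0.682, 0, -70.136, -16.507], TCP at [0.231, -0.634, 0.227] pointing down, gripper open.
Joint ranges: [-176.03, 176.03], [-82.01, 121.73], [-58.28, 71.71], [-173.87, 95.51], [-174.79, -0.11], [-173.66, 173.66]. Speed limits (degrees/s): [136.94, 136.94, 172.46, 180, 180, 180].

INTERFACE

Orientations are given as [roll, pitch, yaw] about the fixed x, y, z axes, in that order (R = Rz(yaw) Ry(pitch) Rx(roll)).
In Python, from plant import get_state, capture, close_job, hold_point_z gives the robot as it stands.
- The arm moves only by the shell command python3 -m inch 'ROWS' [FORCE]. ROWS is text: rows parted by semicolons, each of 5 numbers parted by spaces: the shift along the tool's x, y, z normalised to -1 to 1, where 1 is 0.15 m, then the turn about the tool's z normalised to -1 to 1, where 1 is 360 degrees, then the opening, from 0 (shut) to 1 (fully open). In form: tx ty tz spin grip; .... A call has exactly 8 rows; each row shifts and turns the commanded pose from where the row before left it, along the tool's axes as they then stand; what a row does not reach is not made up. A row lasts 1/8 s, in which the tool goes at most 62.5 mm and 10.7 degrees, less where a joint would pass 70% of its speed; a pose out of reach is approached as far as the arm can. A call with a number of a shift or a turn outside -1 to 1 is refused whole. A call with a gripper value outside its range is refused whole. The fingers move at their own pace and stop on an object; FORCE is the grip in N (left out, the last holds). Time passes only in rows, so rows that do not move let the fingers close, or fill a call up. It gives the time, the measured TCP pose, the force, the opening and the grip force at its end, in the units of the state.
- get_state(): the state, without advancing time (a new reading comes with each control period).
- capture(name): name is "scene" or "top" or "wrist"; returns a dict with "color" (420x560x3 uint8, blue, green, red), "mtx" (3x3 intrinsics, pixels), "R" (3x3) and "t" (3): a world point X has camera coordinates R X + t. Camera axes: x right, y down, z forward; pixel columns grow to the right and rows downward; lengths in m; the calibration is good to about 2 mm. The wrist camera is an equidistant fisheye: a pixel r from the principal point sees the ray r / f radians off the axis. A picture is of the moment at which its call begins. There is no depth.
- close_job(): hands the job in; it is judged then, once.
The state is a dict: "time_s": time; "joints": joint angles; "qd": joint speeds; "joint_torque": joint torques, N m; "tcp_pos": TCP position; "eef_rot": TCP orientation; "contact_force": force on the tool from outside, world axes, zero at the start; "moment": the same for the moment, N m; "gripper_width": finger opening in m; "gripper_force": force on a finger pad.
Only numpy, scipy, OpenCV 4.12 (cv2) and the standard library are available. Lean on these libraries where they do the work, as an engineer would, in place of code of your own. Each camera call takes 0.05 s, during which the arm holds its last target. There are 200 camera calls.

## Working session

There is one attempt and no reset: what is moved stays moved. The work goes in short steps, Python scripts to look and compute and a shell command to move; the robot and the scene stay as the last step left them, time stands still between calls to the robot, and variables do not carry over. Pictures are saved under pics/ and viewed, at most 14 in all, crops included, and the job is handed in when it is done.

```bash
mkdir -p pics
python3 - <<'E'
from plant import *
import cv2
print(get_state(),hold_point_z)
for n in("top","scene"):
    c=capture(n);cv2.imwrite(f"pics/{n}0.png",c["color"]);print(n,c["mtx"],c["R"],c["t"])
E
```

```text
{'time_s': 0.0, 'joints': array([-5.34504861e+01,  2.05903426e+01,  6.32609208e-01, -2.17118984e-02,
       -7.01353888e+01, -1.65064119e+01]), 'qd': array([ 0.04379962, -0.02422563,  0.11533774, -0.04706485,  0.05391789,
       -0.07281292]), 'joint_torque': array([ 8.84177389e-04, -5.82721925e+01,  2.93060660e+01,  6.99704200e+00,
        7.00753473e-03, -1.58020171e-04]), 'tcp_pos': array([ 0.23114347, -0.63365526,  0.22562117]), 'eef_rot': array([ 1.79904916e+02, -6.89156628e-03, -1.59964286e+02]), 'contact_force': array([-0.3181925 ,  0.77864415,  0.46523065]), 'moment': array([-0.01435005,  0.02955546,  0.02692568]), 'gripper_force': 0.0, 'gripper_width': 0.08740309498871988} 0.0188
top [[385.26160163   0.         274.11117641]
 [  0.         385.26160163 202.98213142]
 [  0.           0.           1.        ]] [[-0.00837796 -0.99995528 -0.00438767]
 [-0.98564337  0.00899785 -0.16860066]
 [ 0.1686326   0.00291215 -0.98567467]] [0.02430052 0.52732038 0.76615744]
scene [[383.78473013   0.         279.32139044]
 [  0.         383.78473013 204.4802636 ]
 [  0.           0.           1.        ]] [[-0.87085996  0.4915294   0.00133383]
 [ 0.33383816  0.59346019 -0.73236404]
 [-0.36077004 -0.63734123 -0.68091199]] [ 0.46130136 -0.12763228  1.09730138]
```

View pics/top0.png

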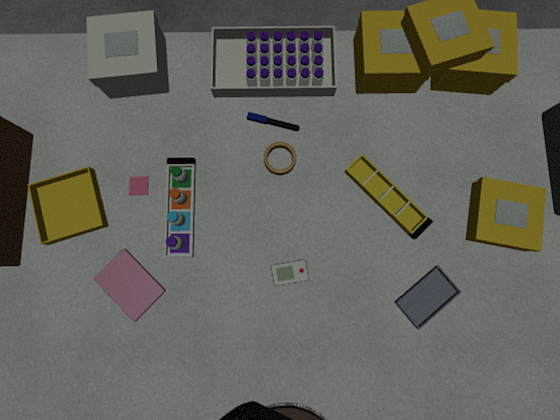

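View pics/scene0.png

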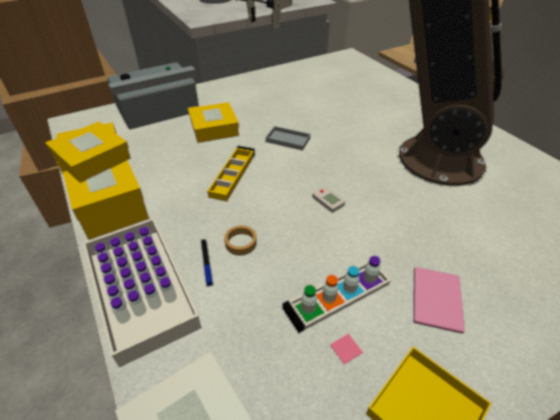

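The top view shows the tray around (180,207), black end at the top at (181,161), with green, orange, cyan and purple running down from it. The box runs from (353,163) to its black end at (422,228). I'll enlarge both.

Run:
```python
import cv2,numpy as np
i=cv2.imread("pics/top0.png")
i=cv2.convertScaleAbs(i,alpha=1.6)
a=cv2.resize(i[150:264,150:212],None,fx=5,fy=5,interpolation=cv2.INTER_CUBIC)
b=cv2.resize(i[148:244,338:436],None,fx=5,fy=5,interpolation=cv2.INTER_CUBIC)
o=np.zeros((570,800,3),np.uint8);o[:570,:310]=a;o[:480,310:800]=b
cv2.imwrite("pics/crop.png",o)
```

```text
(no output)
```

View pics/crop.png

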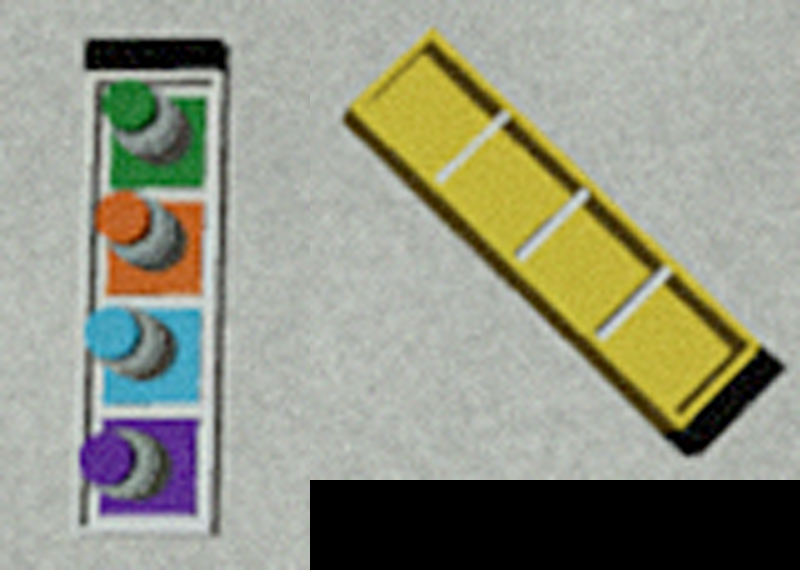

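```bash
cat > h.py <<'E'
from plant import *
import numpy as np,cv2
def world(c,uv,z):
    d=np.linalg.inv(c["mtx"])@np.array([uv[0],uv[1],1.]);o=-c["R"].T@c["t"];d=c["R"].T@d
    return o+d*(z-o[2])/d[2]
E
python3 - <<'E'
from h import *
np.set_printoptions(precision=4,suppress=True)
c=capture("top")
f=lambda p,ox,oy,px:np.array([(p[0]-px+.5)/5-.5+ox,(p[1]+.5)/5-.5+oy])
T=lambda p,z:world(c,f(p,150,150,0),z)
B=lambda p,z:world(c,f(p,338,148,310),z)
n="green orange cyan purple".split()
caps=[T(p,.068) for p in((131,104),(124,217),(113,334),(106,460))]
tags=[T(p,.006) for p in((160,142),(154,248),(152,356),(149,468))]
for a,b,k in zip(caps,tags,n):print(k,a,b)
d=tags[0]-tags[3];print("tray",np.linalg.norm(d),np.degrees(np.arctan2(d[1],d[0])))
d=caps[0]-caps[3];print("caps",np.linalg.norm(d),np.degrees(np.arctan2(d[1],d[0])),np.mean(tags,0),np.mean(caps,0))
D=np.array([B(p,.023) for p in((473.5,147),(552.5,224.5),(634,303))]);d=D[2]-D[0]
print(D,np.linalg.norm(d),np.degrees(np.arctan2(d[1],d[0])))
C=np.array([B(p,.024) for p in((434,28),(347,110),(677,428),(760,347))]);print(C,C.mean(0))
for i in range(4):print(np.linalg.norm(C[i]-C[i-1]))
d=C[2]+C[3]-C[0]-C[1];print(np.degrees(np.arctan2(d[1],d[0])))
E
```

```text
green [0.594  0.2232 0.068 ] [0.5927 0.226  0.006 ]
orange [0.5462 0.2244 0.068 ] [0.5445 0.2271 0.006 ]
cyan [0.4977 0.2272 0.068 ] [0.4964 0.2264 0.006 ]
purple [0.4466 0.2281 0.068 ] [0.4475 0.2261 0.006 ]
tray 0.14521330228532137 -0.044387367392695574
caps 0.14750428643167396 -1.924961088351132 [0.5203 0.2264 0.006 ] [0.5212 0.2257 0.068 ]
[[ 0.5869 -0.1909  0.023 ]
 [ 0.5521 -0.2234  0.023 ]
 [ 0.5173 -0.2565  0.023 ]] 0.09564572065846204 -136.7004654199045
[[ 0.6407 -0.176   0.024 ]
 [ 0.6038 -0.1362  0.024 ]
 [ 0.4632 -0.271   0.024 ]
 [ 0.4976 -0.3089  0.024 ]] [ 0.5513 -0.223   0.024 ]
0.19530914736446997
0.05428195577825885
0.19484855341273657
0.05118355550828642
-136.66759411054474
```

```bash
python3 -m inch '0 0 0 0.0278 1; 0 0 0 0.0278 1; 0 0 0 0 1; -0.15 0.36 0 0 1; -0.15 0.36 0 0 1; -0.15 0.36 0 0 1; -0.15 0.36 0 0 1; -0.15 0.36 0 0 1' 15; python3 -m inch '-0.15 0.36 0 0 1; -0.15 0.36 0 0 1; -0.15 0.36 0 0 1; -0.15 0.36 0 0 1; -0.15 0.36 0 0 1; -0.15 0.36 0 0 1; -0.15 0.36 0 0 1; 0 0 0 0 1'
```

```text
time_s: 1.15
tcp_pos: [0.3441, -0.3624, 0.2267]
eef_rot: [-180.0, 0.0, -179.7]
contact_force: [2.0, 0.1, -0.1]
gripper_width: 0.0875
gripper_force: 0.0
time_s: 2.15
tcp_pos: [0.5022, 0.0171, 0.2262]
eef_rot: [-180.0, -0.0, -179.5]
contact_force: [-0.8, -0.6, -1.3]
gripper_width: 0.0876
gripper_force: 0.0
```

```bash
python3 -m inch '-0.152 0.346 0 0 1; -0.152 0.346 0 0 1; -0.152 0.346 0 0 1; -0.152 0.346 0 0 1; 0 0 0.2 0 1; 0 0 0.2 0 1; 0 0 0 0 1; 0 0 0 0 1'
python3 - <<'E'
from h import *
c=capture("wrist");cv2.imwrite("pics/w1.png",c["color"])
np.set_printoptions(precision=4,suppress=True)
# project estimates into fisheye
for p in((.594,.2232,.068),(.5462,.2244,.068),(.4977,.2272,.068),(.4466,.2281,.068)):
    q=c["R"]@np.array(p)+c["t"];th=np.arctan2(np.hypot(*q[:2]),q[2]);k=q[:2]/np.hypot(*q[:2])*th*c["mtx"][0,0];print(k+c["mtx"][:2,2])
E
```

```text
time_s: 3.15
tcp_pos: [0.5928, 0.2213, 0.1679]
eef_rot: [180.0, 0.1, -179.9]
contact_force: [0.0, -0.1, -0.1]
gripper_width: 0.0874
gripper_force: 0.0
[284.296 208.52 ]
[285.9874 150.0828]
[289.7342  89.0287]
[290.908   27.2741]
```

View pics/w1.png

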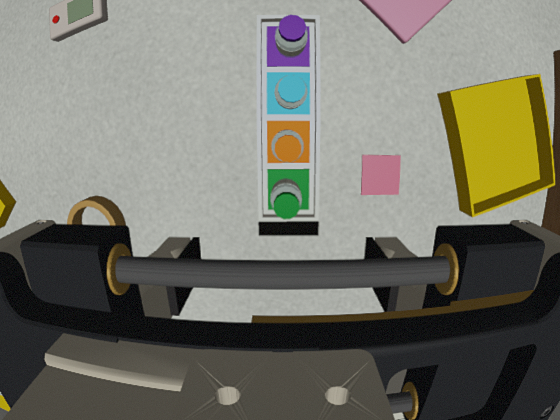

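The wrist view shows the caps at (286,206) green, (287,149) orange, (290,92) cyan and (291,27) purple. These are within 1–3 px of the predictions, so the positions hold. I'll descend on green and grip.

```bash
python3 -m inch '0 0.02 0.15 0 1; 0 0 0.15 0 1; 0 0 0.15 0 1; 0 0 0.15 0 1; 0 0 0.15 0 1; 0 0 0.16 0 1; 0 0 0 0 1; 0 0 0 0 0.3' 15;  python3 -m inch '0 0 0 0 0.25; 0 0 0 0 0.25; 0 0 0 0 0.25; 0 0 0 0 0.25; 0 0 0 0 0.25; 0 0 0 0 0.25; 0 0 0 0 0.25; 0 0 0 0 0.25' 15
```

```text
time_s: 4.2
tcp_pos: [0.5932, 0.2251, 0.0318]
eef_rot: [179.9, 0.1, -179.9]
contact_force: [0.0, 0.6, 0.1]
gripper_width: 0.0819
gripper_force: 0.0
time_s: 5.2
tcp_pos: [0.5921, 0.2246, 0.03]
eef_rot: [-180.0, -0.0, -180.0]
contact_force: [-0.7, -0.3, -0.3]
gripper_width: 0.0273
gripper_force: 15.0
```

```bash
python3 -m inch '0 0 0 0 0; 0 0 -0.05 0 0; 0 0 -0.1 0 0; 0 0 -0.15 0 0; 0 0 -0.15 0 0; 0 0 -0.15 0 0; 0 0 -0.15 0 0; 0 0 -0.05 0 0' 20; python3 -m inch '0 -0.1 0 0 0; 0 -0.2 0 0 0; 0 -0.26 0 0 0; -0.02 -0.26 0 0 0; -0.02 -0.26 0 0 0; -0.02 -0.26 0 0 0; -0.02 -0.26 0 0 0; 0 -0.26 0 0 0';  python3 -m inch '0 -0.26 0 0 0; 0 -0.24 0 0 0; 0 -0.2 0 0 0; 0 -0.1 0 -0.024 0; 0 0 0 -0.024 0; 0 0 0 -0.024 0; 0 0 0 -0.024 0; 0 0 0 -0.024 0';  python3 -m inch '0 0 0 0 0; 0 0 0 0 0; 0 0 0 0 0; 0 0 0 0 0; 0 0 0 0 0; 0 0 0 0 0; 0 0 0 0 0; 0 0 0 0 0'
python3 - <<'E'
from h import *
s=get_state();print(s["tcp_pos"],s["eef_rot"])
for n in("wrist","scene"):cv2.imwrite(f"pics/{n}2.png",capture(n)["color"])
E
```

```text
time_s: 6.2
tcp_pos: [0.5929, 0.2252, 0.1528]
eef_rot: [179.9, 0.2, -180.0]
contact_force: [0.5, 0.5, -1.1]
gripper_width: 0.0271
gripper_force: 20.0
time_s: 7.2
tcp_pos: [0.6033, -0.0564, 0.149]
eef_rot: [-180.0, -0.1, -180.0]
contact_force: [0.2, -0.1, -0.2]
gripper_width: 0.0271
gripper_force: 20.0
time_s: 8.2
tcp_pos: [0.6031, -0.1749, 0.1489]
eef_rot: [179.9, -0.1, -136.5]
contact_force: [0.3, -0.2, -0.2]
gripper_width: 0.0271
gripper_force: 20.0
time_s: 9.2
tcp_pos: [0.6043, -0.1743, 0.1501]
eef_rot: [180.0, 0.0, -136.8]
contact_force: [-1.6, 0.5, -0.1]
gripper_width: 0.0275
gripper_force: 20.0
[ 0.60429457 -0.17429854  0.15006722] [ 1.79999774e+02  3.17227450e-03 -1.36773509e+02]
```

View pics/wrist2.png

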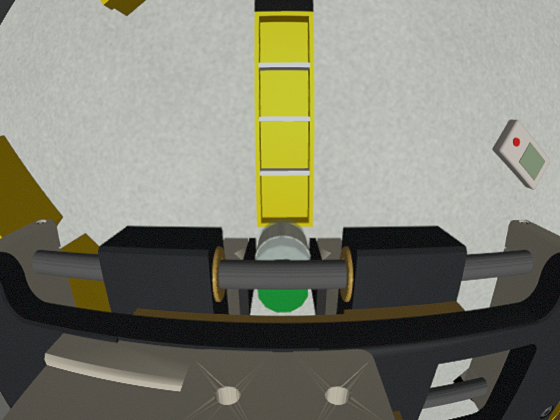

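View pics/scene2.png

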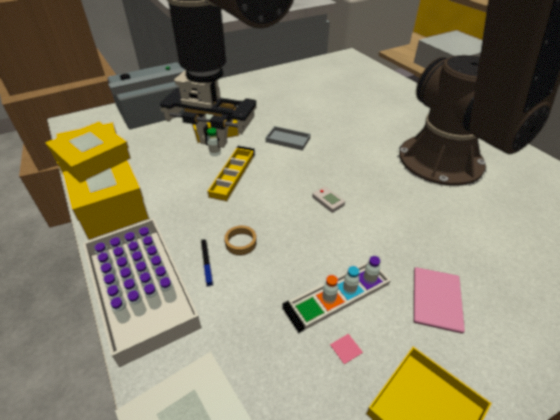

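The wrist view shows green held upright, with the box dividers centred at about (285,66), (285,119) and (286,172). I'll check those against the earlier estimate.

Run:
```python
from h import *
np.set_printoptions(precision=4,suppress=True)
c=capture("wrist");f=c["mtx"][0,0];P=[]
for u in((285,66),(285,119),(286,172.5)):
    v=np.array(u)-c["mtx"][:2,2];r=np.hypot(*v);th=r/f
    d=c["R"].T@np.r_[v/r*np.sin(th),np.cos(th)];o=-c["R"].T@c["t"];P.append(o+d*(.023-o[2])/d[2])
print(np.array(P))
```

```text
[[ 0.516  -0.2534  0.023 ]
 [ 0.5502 -0.2213  0.023 ]
 [ 0.5839 -0.1883  0.023 ]]
```

```bash
python3 -m inch '0 0.012 0.1 0 0; 0 0 0.15 0 0; 0 0 0.15 0 0; 0 0 0.15 0 0; 0 0 0.12 0 0; 0 0 0.08 0 0; 0 0 0.05 0 0; 0 0 0 0 0';  python3 -m inch '0 0 0.007 0 0; 0 0 0 0 0; 0 0 0.006 0 0; 0 0 0 0 0; 0 0 0 0 0.35; 0 0 0 0 0.4; 0 0 0 0 0.5; 0 0 0 0 0.5'
```

```text
time_s: 10.35
tcp_pos: [0.603, -0.173, 0.0298]
eef_rot: [180.0, -0.0, -136.8]
contact_force: [-0.9, 0.1, -0.4]
gripper_width: 0.0271
gripper_force: 20.0
time_s: 11.35
tcp_pos: [0.6031, -0.173, 0.0281]
eef_rot: [-180.0, -0.0, -136.8]
contact_force: [1.3, 0.0, 0.6]
gripper_width: 0.0431
gripper_force: 0.0
```

```bash
python3 -m inch '0 0 -0.05 0 0.5; 0 0 -0.1 0 0.5; 0 0 -0.2 0 0.5; 0 0 -0.2 0 0.5; 0 0 -0.2 0 0.5; 0 0 -0.06 0.024 0.8; 0 0 0 0.024 1; 0 0 0 0.024 1'
python3 -m inch '0 0 0 0.024 1; 0 0 0 0.024 1; 0 0.2 0 0 1; 0.05 0.34 0 0 1; 0.08 0.34 0 0 1; 0.08 0.34 0 0 1; 0.08 0.34 0 0 1; 0.08 0.34 0 0 1'
python3 -m inch '0 0.34 0 0 1; 0 0.34 0 0 1; 0 0.08 0 0 1; 0 0 0 0 1; 0 0 0 0 1; 0 0 0 0 1; 0 0 0 0 1; 0 0 0 0 1'
python3 - <<'E'
from h import *
for n in("scene","wrist"):cv2.imwrite(f"pics/{n}3.png",capture(n)["color"])
E
```

```text
time_s: 12.35
tcp_pos: [0.6033, -0.1731, 0.1513]
eef_rot: [-180.0, 0.1, -163.0]
contact_force: [-0.8, 0.4, 0.2]
gripper_width: 0.0681
gripper_force: 0.0
time_s: 13.35
tcp_pos: [0.5472, 0.1137, 0.1512]
eef_rot: [180.0, 0.1, -180.0]
contact_force: [0.8, 1.0, 0.7]
gripper_width: 0.0876
gripper_force: 0.0
time_s: 14.35
tcp_pos: [0.5475, 0.2255, 0.1497]
eef_rot: [180.0, -0.0, 180.0]
contact_force: [-1.1, -0.5, 0.1]
gripper_width: 0.0876
gripper_force: 0.0
```

View pics/scene3.png

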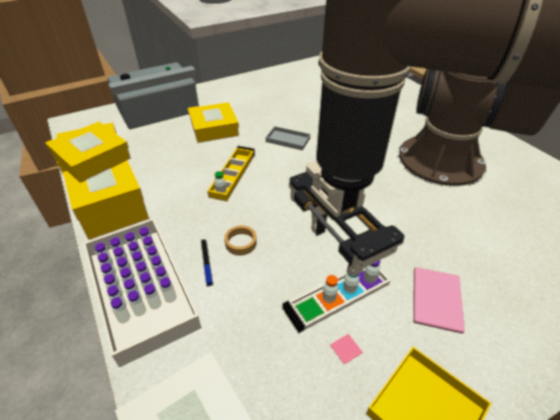

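View pics/wrist3.png

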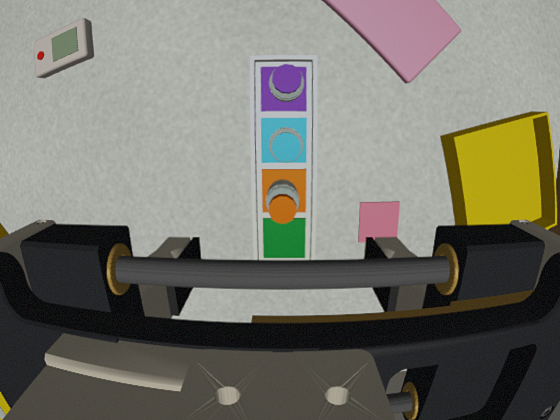

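The scene view shows green standing in the far cell at (219,180). The wrist view shows orange centred between the fingers at (282,208). I'll take orange next.

```bash
python3 -m inch '0.013 0 0.1 0 1; 0 0 0.15 0 1; 0 0 0.15 0 1; 0 0 0.15 0 1; 0 0 0.15 0 1; 0 0 0.1 0 1; 0 0 0 0 0.6; 0 0 0 0 0.3' 20;  python3 -m inch '0 0 0 0 0.25; 0 0 0 0 0.25; 0 0 0 0 0.1; 0 0 0 0 0; 0 0 0 0 0; 0 0 0 0 0; 0 0 -0.05 0 0; 0 0 -0.1 0 0' 20
python3 -m inch '0 0 -0.15 0 0; 0 0 -0.15 0 0; 0 0 -0.15 0 0; 0 0 -0.15 0 0; 0 0 -0.05 0 0; 0 -0.1 0 0 0; -0.013 -0.2 0 0 0; -0.02 -0.26 0 0 0'
```

```text
time_s: 15.45
tcp_pos: [0.5458, 0.2262, 0.0301]
eef_rot: [180.0, 0.0, -180.0]
contact_force: [-0.4, -0.1, 0.5]
gripper_width: 0.0732
gripper_force: 0.0
time_s: 16.45
tcp_pos: [0.5451, 0.2256, 0.0523]
eef_rot: [-179.9, -0.1, -180.0]
contact_force: [-0.8, 0.2, 0.2]
gripper_width: 0.0274
gripper_force: 20.0
time_s: 17.45
tcp_pos: [0.5497, 0.1406, 0.1486]
eef_rot: [-180.0, -0.1, -179.9]
contact_force: [0.6, -0.5, -0.9]
gripper_width: 0.0275
gripper_force: 20.0
```

```bash
python3 -m inch '-0.02 -0.27 0 0 0; -0.02 -0.27 0 0 0; -0.02 -0.27 0 0 0; -0.02 -0.27 0 0 0; -0.02 -0.27 0 0 0; -0.02 -0.27 0 0 0; 0 -0.27 0 0 0; 0 -0.22 0 0 0'; python3 -m inch '0 -0.15 0 0 0; 0 -0.05 0 0 0; 0 0 0 -0.024 0; 0 0 0 -0.024 0; 0 0 0 -0.024 0; 0 0 0 -0.024 0; 0 0 0 -0.024 0; 0 0 0 0 0';  python3 -m inch '0 0 0 0 0; 0 0 0 0 0; 0 0 0 0 0; 0 0 0 0 0; 0 0 0 0 0; 0 0 0 0 0; 0 0 0 0 0; 0 0 0 0 0'
```

```text
time_s: 18.45
tcp_pos: [0.5672, -0.1766, 0.1485]
eef_rot: [180.0, -0.1, 180.0]
contact_force: [0.3, 0.4, -1.4]
gripper_width: 0.027
gripper_force: 20.0
time_s: 19.45
tcp_pos: [0.5681, -0.2042, 0.1491]
eef_rot: [180.0, -0.0, -136.8]
contact_force: [-0.4, 0.1, -0.8]
gripper_width: 0.0272
gripper_force: 20.0
time_s: 20.45
tcp_pos: [0.5686, -0.2046, 0.1496]
eef_rot: [-180.0, -0.0, -136.8]
contact_force: [-0.2, 0.3, -0.9]
gripper_width: 0.0272
gripper_force: 20.0
```

```bash
python3 -m inch '0 0 0.1 0 0; 0 0 0.15 0 0; 0 0 0.15 0 0; 0 0 0.15 0 0; 0 0 0.12 0 0; 0 0 0.08 0 0; 0 0 0.05 0 0; 0 0 0 0 0';  python3 -m inch '0 0 0.007 0 0; 0 0 0 0 0; 0 0 0.006 0 0; 0 0 0 0 0; 0 0 0 0 0.35; 0 0 0 0 0.4; 0 0 0 0 0.5; 0 0 0 0 0.5'
python3 -m inch '0 0 -0.05 0 0.5; 0 0 -0.1 0 0.5; 0 0 -0.2 0 0.5; 0 0 -0.2 0 0.5; 0 0 -0.2 0 0.5; 0 0 -0.06 0.024 0.8; 0 0 0 0.024 1; 0 0 0 0.024 1'
python3 -m inch '0 0 0 0.024 1; 0 0 0 0.024 1; 0.05 0.2 0 0 1; 0.08 0.34 0 0 1; 0.08 0.34 0 0 1; 0.08 0.34 0 0 1; 0.08 0.34 0 0 1; 0.08 0.34 0 0 1'
python3 -m inch '0.027 0.34 0 0 1; 0 0.34 0 0 1; 0 0.22 0 0 1; 0 0.077 0 0 1; 0 0 0 0 1; 0 0 0 0 1; 0 0 0 0 1; 0 0 0 0 1'
python3 - <<'E'
from h import *
for n in("scene","wrist"):cv2.imwrite(f"pics/{n}4.png",capture(n)["color"])
a=cv2.imread("pics/scene4.png")[130:210,190:270];b=cv2.imread("pics/wrist4.png")[:300,200:380]
cv2.imwrite("pics/c4.png",np.hstack([cv2.resize(a,(500,500),interpolation=2),cv2.resize(b,(300,500))]))
E
```

```text
time_s: 21.45
tcp_pos: [0.5683, -0.2045, 0.0292]
eef_rot: [180.0, -0.0, -136.8]
contact_force: [0.2, -0.3, -0.1]
gripper_width: 0.0275
gripper_force: 20.0
time_s: 22.45
tcp_pos: [0.5686, -0.2046, 0.0277]
eef_rot: [-180.0, -0.0, -136.8]
contact_force: [0.1, 0.4, -0.7]
gripper_width: 0.0429
gripper_force: 0.0
time_s: 23.45
tcp_pos: [0.5688, -0.2046, 0.1509]
eef_rot: [-180.0, 0.1, -163.0]
contact_force: [0.7, 0.0, -0.4]
gripper_width: 0.0682
gripper_force: 0.0
time_s: 24.45
tcp_pos: [0.5007, 0.0821, 0.1507]
eef_rot: [179.9, 0.1, -180.0]
contact_force: [1.4, 1.2, -0.3]
gripper_width: 0.0876
gripper_force: 0.0
time_s: 25.45
tcp_pos: [0.4969, 0.2263, 0.1493]
eef_rot: [180.0, 0.0, 180.0]
contact_force: [0.5, -0.3, -0.3]
gripper_width: 0.0874
gripper_force: 0.0
```

View pics/c4.png

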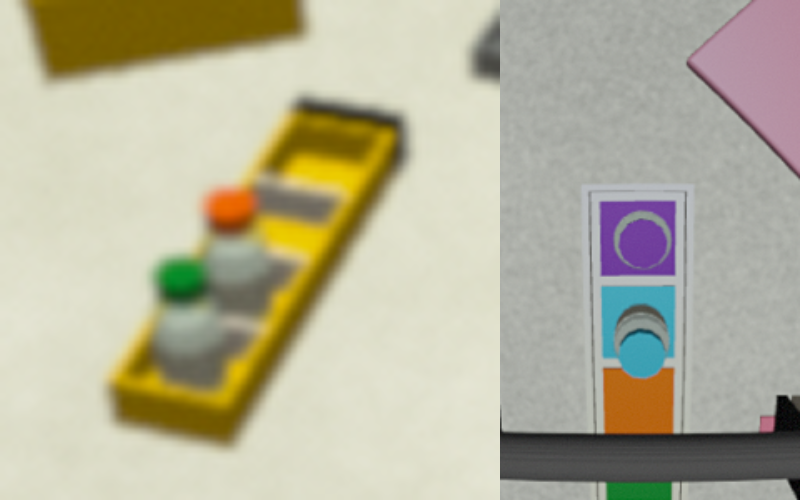

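Green and orange stand upright in the two far cells, crop (185,330) and (235,260). Cyan is centred on its tag and comes next.

```bash
python3 -m inch '0 0 0.1 0 1; 0 0 0.15 0 1; 0 0 0.15 0 1; 0 0 0.15 0 1; 0 0 0.15 0 1; 0 0 0.1 0 1; 0 0 0 0 0.6; 0 0 0 0 0.3' 20;  python3 -m inch '0 0 0 0 0.25; 0 0 0 0 0.25; 0 0 0 0 0.1; 0 0 0 0 0; 0 0 0 0 0; 0 0 0 0 0; 0 0 -0.05 0 0; 0 0 -0.1 0 0' 20
python3 -m inch '0 0 -0.15 0 0; 0 0 -0.15 0 0; 0 0 -0.15 0 0; 0 0 -0.15 0 0; 0 0 -0.05 0 0; 0 -0.1 0 0 0; -0.02 -0.2 0 0 0; -0.03 -0.26 0 0 0'
python3 -m inch '-0.03 -0.27 0 0 0; -0.03 -0.27 0 0 0; -0.03 -0.27 0 0 0; -0.03 -0.27 0 0 0; -0.03 -0.27 0 0 0; -0.03 -0.27 0 0 0; -0.014 -0.27 0 0 0; 0 -0.27 0 0 0'; python3 -m inch '0 -0.23 0 0 0; 0 -0.1 0 0 0; 0 -0.05 0 0 0; 0 0 0 -0.024 0; 0 0 0 -0.024 0; 0 0 0 -0.024 0; 0 0 0 -0.024 0; 0 0 0 -0.024 0';  python3 -m inch '0 0 0 0 0; 0 0 0 0 0; 0 0 0 0 0; 0 0 0 0 0; 0 0 0 0 0; 0 0 0 0 0; 0 0 0 0 0; 0 0 0 0 0'
```

```text
time_s: 26.55
tcp_pos: [0.4972, 0.2272, 0.0296]
eef_rot: [180.0, 0.0, -180.0]
contact_force: [-0.1, -0.1, -0.6]
gripper_width: 0.0728
gripper_force: 0.0
time_s: 27.55
tcp_pos: [0.4965, 0.2266, 0.0519]
eef_rot: [-179.9, -0.1, -180.0]
contact_force: [0.1, -0.4, -0.2]
gripper_width: 0.0271
gripper_force: 20.0
time_s: 28.55
tcp_pos: [0.5036, 0.1416, 0.1482]
eef_rot: [-180.0, -0.1, -179.9]
contact_force: [-0.2, 0.1, -1.6]
gripper_width: 0.0271
gripper_force: 20.0
time_s: 29.55
tcp_pos: [0.5324, -0.1828, 0.1481]
eef_rot: [180.0, -0.1, -180.0]
contact_force: [0.8, 0.5, -0.8]
gripper_width: 0.0274
gripper_force: 20.0
time_s: 30.55
tcp_pos: [0.5335, -0.2371, 0.149]
eef_rot: [180.0, -0.0, -136.4]
contact_force: [0.8, -0.3, -0.7]
gripper_width: 0.0274
gripper_force: 20.0
time_s: 31.55
tcp_pos: [0.5336, -0.238, 0.1491]
eef_rot: [180.0, -0.0, -136.8]
contact_force: [0.0, -0.1, -1.7]
gripper_width: 0.0269
gripper_force: 20.0
```

```bash
python3 -m inch '0 0 0.1 0 0; 0 0 0.15 0 0; 0 0 0.15 0 0; 0 0 0.15 0 0; 0 0 0.12 0 0; 0 0 0.08 0 0; 0 0 0.05 0 0; 0 0 0 0 0';  python3 -m inch '0 0 0.007 0 0; 0 0 0 0 0; 0 0 0.006 0 0; 0 0 0 0 0; 0 0 0 0 0.35; 0 0 0 0 0.4; 0 0 0 0 0.5; 0 0 0 0 0.5'
python3 -m inch '0 0 -0.05 0 0.5; 0 0 -0.1 0 0.5; 0 0 -0.2 0 0.5; 0 0 -0.2 0 0.5; 0 0 -0.2 0 0.5; 0 0 -0.06 0.024 0.8; 0 0 0 0.024 1; 0 0 0 0.024 1'
python3 -m inch '0 0 0 0.024 1; 0 0 0 0.024 1; 0.05 0.2 0 0 1; 0.08 0.34 0 0 1; 0.08 0.34 0 0 1; 0.08 0.34 0 0 1; 0.08 0.34 0 0 1; 0.08 0.34 0 0 1'
python3 -m inch '0.08 0.34 0 0 1; 0.047 0.34 0 0 1; 0 0.34 0 0 1; 0 0.15 0 0 1; 0 0.03 0 0 1; 0 0 0 0 1; 0 0 0 0 1; 0 0 0 0 1'
python3 - <<'E'
from h import *
for n in("scene","wrist"):cv2.imwrite(f"pics/{n}5.png",capture(n)["color"])
a=cv2.imread("pics/scene5.png")[130:210,190:270];b=cv2.imread("pics/wrist5.png")[:300,200:380]
cv2.imwrite("pics/c5.png",np.hstack([cv2.resize(a,(500,500),interpolation=2),cv2.resize(b,(300,500))]))
E
```

```text
time_s: 32.55
tcp_pos: [0.5334, -0.238, 0.0287]
eef_rot: [180.0, -0.0, -136.8]
contact_force: [0.2, -1.1, -0.2]
gripper_width: 0.0271
gripper_force: 20.0
time_s: 33.55
tcp_pos: [0.5336, -0.238, 0.0272]
eef_rot: [-180.0, 0.0, -136.8]
contact_force: [0.2, -1.0, 0.1]
gripper_width: 0.0431
gripper_force: 0.0
time_s: 34.55
tcp_pos: [0.5339, -0.2381, 0.1504]
eef_rot: [-180.0, 0.1, -163.0]
contact_force: [-0.1, -0.6, -0.4]
gripper_width: 0.0683
gripper_force: 0.0
time_s: 35.55
tcp_pos: [0.4658, 0.0486, 0.1502]
eef_rot: [179.9, 0.1, -180.0]
contact_force: [1.8, 0.8, 0.5]
gripper_width: 0.0879
gripper_force: 0.0
time_s: 36.55
tcp_pos: [0.447, 0.226, 0.1488]
eef_rot: [180.0, 0.0, 180.0]
contact_force: [0.4, 0.3, 0.3]
gripper_width: 0.0876
gripper_force: 0.0
```

View pics/c5.png

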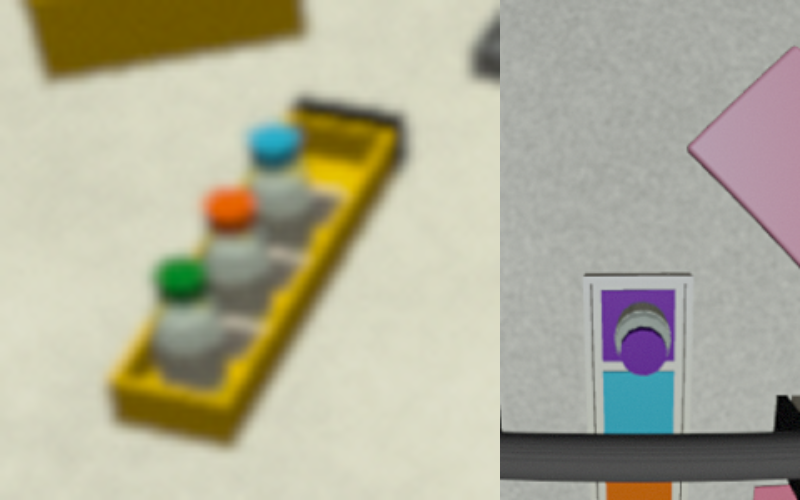

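Green, orange and cyan stand in their cells, and purple is centred on its tag. I'll move it last.

```bash
python3 -m inch '0 0 0.1 0 1; 0 0 0.15 0 1; 0 0 0.15 0 1; 0 0 0.15 0 1; 0 0 0.15 0 1; 0 0 0.09 0 1; 0 0 0 0 0.6; 0 0 0 0 0.3' 20;  python3 -m inch '0 0 0 0 0.25; 0 0 0 0 0.25; 0 0 0 0 0.1; 0 0 0 0 0; 0 0 0 0 0; 0 0 0 0 0; 0 0 -0.05 0 0; 0 0 -0.1 0 0' 20
python3 -m inch '0 0 -0.15 0 0; 0 0 -0.15 0 0; 0 0 -0.15 0 0; 0 0 -0.15 0 0; 0 0 -0.05 0 0; 0 -0.1 0 0 0; -0.02 -0.2 0 0 0; -0.04 -0.26 0 0 0'
python3 -m inch '-0.04 -0.27 0 0 0; -0.04 -0.27 0 0 0; -0.04 -0.27 0 0 0; -0.04 -0.27 0 0 0; -0.04 -0.27 0 0 0; -0.04 -0.27 0 0 0; -0.04 -0.27 0 0 0; 0 -0.27 0 0 0'; python3 -m inch '0 -0.27 0 0 0; 0 -0.2 0 0 0; 0 -0.1 0 0 0; 0 -0.03 0 0 0; 0 0 0 -0.024 0; 0 0 0 -0.024 0; 0 0 0 -0.024 0; 0 0 0 -0.024 0';  python3 -m inch '0 0 0 -0.024 0; 0 0 0 0 0; 0 0 0 0 0; 0 0 0 0 0; 0 0 0 0 0; 0 0 0 0 0; 0 0 0 0 0; 0 0 0 0 0'
```

```text
time_s: 37.65
tcp_pos: [0.4472, 0.2272, 0.0306]
eef_rot: [180.0, 0.0, -180.0]
contact_force: [0.2, 0.8, 1.1]
gripper_width: 0.0731
gripper_force: 0.0
time_s: 38.65
tcp_pos: [0.4465, 0.2265, 0.0528]
eef_rot: [-179.9, -0.1, -180.0]
contact_force: [-0.2, 0.7, -0.7]
gripper_width: 0.0271
gripper_force: 20.0
time_s: 39.65
tcp_pos: [0.4551, 0.1414, 0.1491]
eef_rot: [-179.9, -0.1, -179.9]
contact_force: [1.4, 0.7, -0.9]
gripper_width: 0.0273
gripper_force: 20.0
time_s: 40.65
tcp_pos: [0.497, -0.1828, 0.149]
eef_rot: [180.0, -0.1, 180.0]
contact_force: [0.2, -0.4, -0.5]
gripper_width: 0.0275
gripper_force: 20.0
time_s: 41.65
tcp_pos: [0.4979, -0.27, 0.15]
eef_rot: [180.0, -0.0, -145.1]
contact_force: [-1.0, -0.4, -0.5]
gripper_width: 0.0273
gripper_force: 20.0
time_s: 42.65
tcp_pos: [0.4981, -0.2711, 0.1502]
eef_rot: [180.0, -0.0, -136.8]
contact_force: [-0.2, 1.1, -0.2]
gripper_width: 0.0271
gripper_force: 20.0
```

```bash
python3 -m inch '0 0 0.1 0 0; 0 0 0.15 0 0; 0 0 0.15 0 0; 0 0 0.15 0 0; 0 0 0.12 0 0; 0 0 0.08 0 0; 0 0 0.05 0 0; 0 0 0 0 0';  python3 -m inch '0 0 0.007 0 0; 0 0 0 0 0; 0 0 0.006 0 0; 0 0 0 0 0; 0 0 0 0 0.35; 0 0 0 0 0.4; 0 0 0 0 0.5; 0 0 0 0 0.5'
python3 -m inch '0 0 -0.05 0 0.5; 0 0 -0.1 0 0.5; 0 0 -0.2 0 0.5; 0 0 -0.2 0 0.5; 0 0 -0.2 0 0.5; 0 0 -0.06 0.024 0.8; 0 0 0 0.024 1; 0 0 0 0.024 1'
python3 -m inch '0 0 0 0.024 1; 0 0 0 0.024 1; 0 0.2 0 0 1; 0 0.3 0 0 1; 0 0.34 0 0 1; 0 0.34 0 0 1; 0 0.34 0 0 1; 0 0.34 0 0 1'
python3 -m inch '0 0.3 0 0 1; 0 0.2 0 0 1; 0 0.1 0 0 1; 0 0 0 0 1; 0 0 0 0 1; 0 0 0 0 1; 0 0 0 0 1; 0 0 0 0 1'
python3 - <<'E'
from h import *
for n in("scene","top"):cv2.imwrite(f"pics/{n}6.png",capture(n)["color"])
a=cv2.imread("pics/scene6.png")[130:210,190:270];b=cv2.imread("pics/top6.png")[148:244,338:436]
cv2.imwrite("pics/c6.png",np.hstack([cv2.resize(a,(400,480),interpolation=2),cv2.resize(b,(400,480),interpolation=2)]))
E
```

```text
time_s: 43.65
tcp_pos: [0.4979, -0.271, 0.0298]
eef_rot: [180.0, -0.0, -136.8]
contact_force: [0.1, -1.2, -1.4]
gripper_width: 0.0274
gripper_force: 20.0
time_s: 44.65
tcp_pos: [0.4981, -0.271, 0.0283]
eef_rot: [-180.0, 0.0, -136.8]
contact_force: [-0.5, 0.2, 0.2]
gripper_width: 0.0433
gripper_force: 0.0
time_s: 45.65
tcp_pos: [0.4983, -0.2711, 0.1514]
eef_rot: [-179.9, 0.1, -163.0]
contact_force: [-0.3, 0.7, 0.5]
gripper_width: 0.0685
gripper_force: 0.0
time_s: 46.65
tcp_pos: [0.4981, 0.0097, 0.1513]
eef_rot: [180.0, 0.1, -180.0]
contact_force: [0.9, 0.2, 0.6]
gripper_width: 0.0878
gripper_force: 0.0
time_s: 47.65
tcp_pos: [0.498, 0.0976, 0.1498]
eef_rot: [-180.0, -0.0, 180.0]
contact_force: [-0.3, -0.3, 0.3]
gripper_width: 0.0876
gripper_force: 0.0
```

View pics/c6.png

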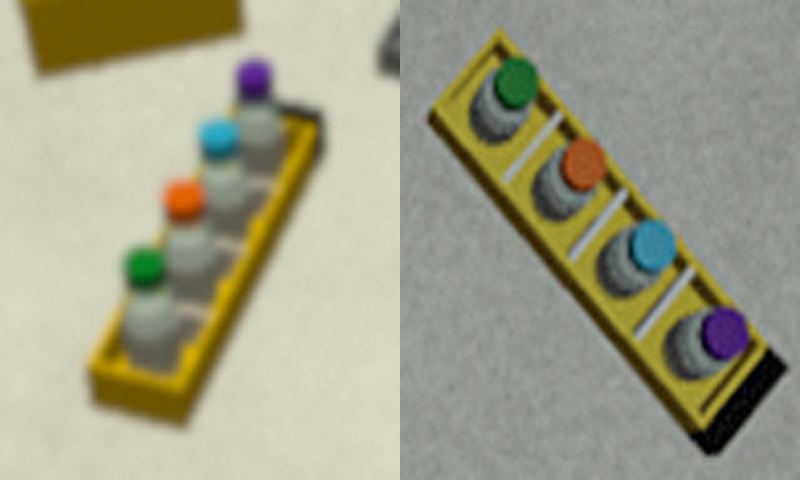

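All four vials stand upright in their cells: purple next to the black end, then cyan, orange and green.

```bash
python3 -c "from plant import close_job;print(close_job())"
```

```text
the job is handed in; nothing more can be done
None
```

The job is handed in at about 48 s: all four vials stand upright and released in the box, in reverse order (purple at the black end, then cyan, orange, green), checked in the final pictures; the hand-in returned no verdict.

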